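Sort samples, reagents and cover slips into their bench holders

ROBOT

A 6-joint arm with a two-finger parallel gripper is mounted at the origin on a cart in front of the work surface, level with it; the furniture and walls round the work are solid. World frame = base frame: x ahead of the robot, y to its left, z up, the work surface at z = 0. Lengths are in mm, angles in rad, forces in N, time in s.
With the tool pointing down it reaches from about 350 to 975 mm from the base axis. Payload 7.1 kg.
Tool frame: the origin (TCP) lies between the finger pads; the fingertips stand 8 mm ahead of it and the grasp point (between the pads) lies 11 mm behind it; x points along the fingers, y is the direction in which the jaws open and shut, and the axes are right-handed (so a half turn about x gives the same grasp; the last joint's range is limited). The gripper opens to 88 mm and grips with 3 to 60 N. Pads are 20 mm wide; open, the fingers measure 115 mm over their backs; the gripper's body (75 mm by 178 mm) begins 61 mm behind the grasp point.
Start: joints at [1.131, 0.423, 1.63, -0, 1.089, -0.019], TCP at [255.274, 570.473, 230.675] pointing down, gripper open.
Joint ranges: [-3, 3], [-0.9, 2.11], [0.09, 2.58], [-1.31, 4.45], [0.11, 2.69], [-2.54, 2.54]. Speed limits (rad/s): [2.39, 2.39, 3.01, 3.14, 3.14, 3.14].

INTERFACE

Orientations are given as a rotation vector (axis times angle).
In Python, from workcell import ctrl gives the robot as it stands.
- The arm moves only by the tool apply_moves, never from a script. Its argument "increments" is a list of rows, each an object with "gripper": the opening in per cent of the stroke, from 0 (shut) to 100 (fully open); "delta_pos": the shift along the tool's x, y, z in cm, a list of three; "dr": the turn, a rotation vector about the tool's x, y, z in rad, a list of three. In form: [{"gripper": gripper, "delta_pos": [dx, dy, dz], "dr": [ax, ay, az]}, ...]. A call has exactly 5 rows; each row shifts and turns the commanded pose from where the row before left it, along the tool's axes as they then stand; what a row does not reach is not made up. A row lasts 1/12 s, in which the tool goes at most 41.7 mm and 7.16 degrees, less where a joint would pass 70% of its speed; a pose out of reach is approached as far as the arm can. A call with a gripper value outside its range is refused whole. The fingers move at their own pace and stop on an object; the grip force is fixed at half the most. Time passes only in rows, so rows that do not move let the fingers close, or fill a call up. It gives the time, the measured TCP pose, the force and the opening at its end, in the units of the state.
- ctrl.get_obs(): the state, without advancing time (a new reading comes with each control period).
- ctrl.get_image(name): name is "side" or "top"; returns a dict with "img" (384x512x3 uint8, red, green, blue), "range_z" (384x512 float32, mm along the optical axis (not along the pixel's ray), 0 where there is no reading), "mtx" (3x3 intrinsics, pixels), "rvec" (rotation vector, rad) and "tvec" (3), from world to camera coordinates, as OpenCV has them. Camera axes: x right, y down, z forward; pixel columns grow to the right and rows downward; lengths in mm; the calibration is good to about 2 mm. A picture is of the moment at which its call begins.
- ctrl.close_job(): hands the job in, once; it reports no verdict.
The state is a dict: "t": time; "qpos": joint angles; "qvel": joint speeds; "joint_torque": joint torques, N m; "ee_pos": TCP position; "orientation": TCP orientation; "ft_force": force on the tool from outside, world axes, zero at the start; "moment": the same for the moment, N m; "width": finger opening in mm.
Only numpy, scipy, OpenCV 4.12 (cv2) and the standard library are available. Lean on these libraries where they do the work, as an engineer would, in place of code of your own. Each camera call takes 0.05 s, during which the arm holds its last target. There are 200 camera calls.

TASK

Clear the bench into the three grey holders: the two white sample pots go into the holder with two round wells, the two brown dropper bottles into the holder with two square wells, and the cover-slip carton into the holder with the single oblong well. One thing to a well, each standing upright on the floor of its well, and keep them upright on the way, for the pots and bottles are full.

Things in the scene. Friction and masses are not known exactly. Their poses are not given: they have to be found in the camera images.
- pot_tall: Taller of two white plastic sample pots with round snap lids, standing, 58 mm high. Lid 43 mm across, 48 to 58 mm above the base; the body below it is at most 38 mm across. Origin: centre of its underside, z up. About 20 g. Can be gripped across the lid from any side.
- pot_short: Squat white plastic sample pot with a round snap lid, standing, 38 mm high. Lid 44 mm across, 28 to 38 mm above the base; the body below it is at most 38 mm across. Origin: centre of its underside, z up. About 20 g. Can be gripped across the lid from any side.
- dropper_a: Small brown dropper bottle with a plain pale label and a black pointed cap, standing, 84 mm high. Round body 30 mm across up to 45 mm above the base, then shoulder and cap (20 mm across). Origin: centre of its underside, z up. About 45 g.
- dropper_b: Small brown dropper bottle with a blue band on its label and a black pointed cap, standing, 90 mm high. Round body 30 mm across up to 50 mm above the base, then shoulder and cap (20 mm across). Origin: centre of its underside, z up. About 45 g.
- carton: Small blue and yellow cover-slip carton standing on end, 28 mm (its x) by 50 mm (its y) by 75 mm high. Origin: centre of its underside, z up. About 60 g. Gripped across its 28 mm width. (Overhead a wall cabinet has its front 0.59 m ahead of the robot's base axis and its underside 0.61 m above the worktop: keep elbow and forearm short of it.)
- round_holder: Fixed moulded grey plastic block lying on the worktop, 74 x 140 mm (its x by its y), 12 mm high. Origin: centre of its underside. z up. It has two round wells 58 mm in diameter, side by side along its y axis, centres at y = +33 and -33 mm, x = 0. Wells are 8 mm deep with a flat floor 4 mm above the worktop and a small chamfer at the mouth.
- square_holder: Fixed moulded grey plastic block lying on the worktop, 64 x 130 mm (its x by its y), 12 mm high. Origin: centre of its underside. z up. It has two square wells of 48 x 48 mm, side by side along its y axis, centres at y = +33 and -33 mm, x = 0. Wells are 8 mm deep with a flat floor 4 mm above the worktop and a small chamfer at the mouth.
- oblong_holder: Fixed moulded grey plastic block lying on the worktop, 64 x 88 mm (its x by its y), 12 mm high. Origin: centre of its underside. z up. It has one oblong well at its centre, 48 mm along its x by 72 mm along its y. Wells are 8 mm deep with a flat floor 4 mm above the worktop and a small chamfer at the mouth.

How it is judged:
By the outcome, as a careful person would: the job done as asked, in the order asked, and still so for the second after the job is handed in, with the robot touching nothing.
It also fails if it takes over 120 s, if anything falls off the work surface, if the arm or the gripper's body presses on something with over 40 N, if the wrist force passes 120 N, or if a joint passes its speed limit or range.

## Working session

There is one attempt and no reset: what is moved stays moved. The work goes in short steps, Python scripts to look and compute and a tool call to move; the robot and the scene stay as the last step left them, time stands still between calls to the robot, and variables do not carry over. Pictures are saved under pics/ and viewed, about 12 in all and at most 16, crops included, and the job is handed in when it is done.

Besides the shell and the picture viewer there is one more tool, called after ">>>" as name([rows], argument=value, ...), one row to a line, values as JSON. apply_moves: Moves the arm, as the interface text tells. Its arguments: {"type":"object","properties":{"increments":{"type":"array","items":{"type":"object","properties":{"gripper":{"type":"number"},"delta_pos":{"type":"array","items":{"type":"number"}},"dr":{"type":"array","items":{"type":"number"}}}}}},"required":["increments"]}

```bash
mkdir -p pics; ls
cat > h.py <<'E'
import numpy as np, cv2
from workcell import ctrl
from scipy.spatial.transform import Rotation as R
def grab(n):
    d=ctrl.get_image(n); np.savez('%s.npz'%n,**d); return d
def load(n): return dict(np.load('%s.npz'%n))
def cloud(d):
    """world xyz for each pixel from range_z"""
    h,w=d['range_z'].shape; K=d['mtx']; v,u=np.mgrid[:h,:w]; z=d['range_z'].astype(float)
    P=np.stack([(u-K[0,2])/K[0,0]*z,(v-K[1,2])/K[1,1]*z,z],-1)
    Rm=cv2.Rodrigues(d['rvec'])[0]; X=(P-d['tvec'].reshape(3))@Rm; X[z==0]=np.nan; return X
def ray(d,u,v,z):
    """pixel ray to plane z"""
    K=d['mtx']; Rm=cv2.Rodrigues(d['rvec'])[0]; c=-Rm.T@d['tvec'].reshape(3)
    r=Rm.T@np.linalg.inv(K)@np.array([u,v,1.]); return c+r*(z-c[2])/r[2]
E
python3 - <<'E'
from h import *
o=ctrl.get_obs(); print(o)
for n in ('top','side'):
    d=grab(n); cv2.imwrite(f'pics/{n}0.png',cv2.resize(d['img'][:,:,::-1],(800,600)))
    Rm=cv2.Rodrigues(d['rvec'])[0]; print(n,-Rm.T@d['tvec'].reshape(3),Rm[2],d['mtx'].tolist(),(d['range_z']>0).mean())
E
```

```text
pics
{'t': 0.0, 'qpos': array([ 1.13095565e+00,  4.23866135e-01,  1.63069179e+00, -1.93024024e-05,
        1.08859060e+00, -1.90343635e-02]), 'qvel': array([ 1.69321068e-04, -8.41242819e-04,  1.18821843e-03, -2.91155141e-04,
        5.54300568e-04,  8.17393143e-05]), 'joint_torque': array([ 6.08802075e-04, -5.44628584e+01, -2.73661691e+01,  6.43292628e-02,
        2.28561455e-02, -1.64377784e-04]), 'ee_pos': array([255.07792542, 569.97886499, 229.88519067]), 'orientation': array([ 0.32886669,  1.5458187 , -0.3312673 ]), 'ft_force': array([-1.05045122, -0.20084177,  0.25595777]), 'moment': array([ 0.01216851, -0.02033114,  0.00373384]), 'width': 88.02522047122648}
top [ 267.77882962   76.0776866  1007.45368337] [ 0.18594775 -0.00654615 -0.98253783] [[349.3329468934975, 0.0, 258.00034652339014], [0.0, 349.3329468934975, 193.44680490608118], [0.0, 0.0, 1.0]] 0.9958750406901041
side [418.06972645 993.44877925 713.63934618] [ 0.00972069 -0.79728949 -0.60351883] [[456.71116859012125, 0.0, 256.1897911495239], [0.0, 456.71116859012125, 187.6790421524178], [0.0, 0.0, 1.0]] 0.9958343505859375
```

View pics/top0.png

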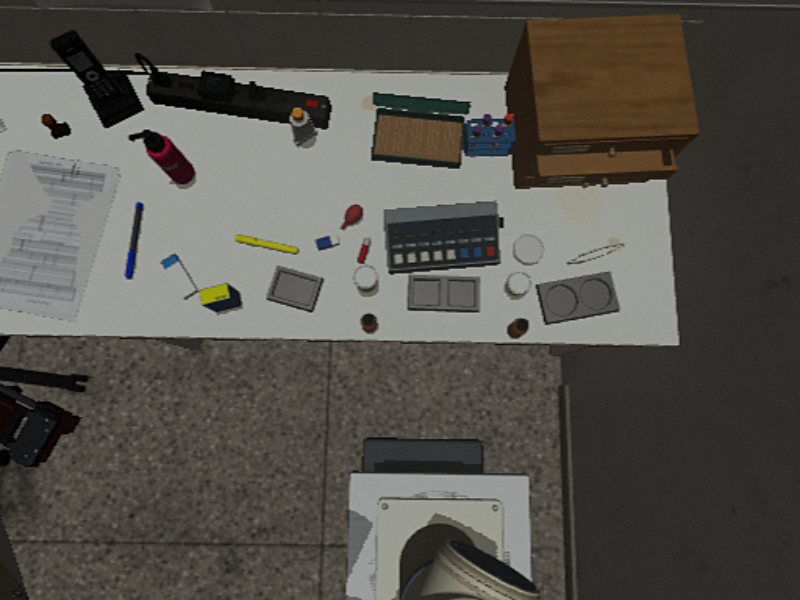

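View pics/side0.png

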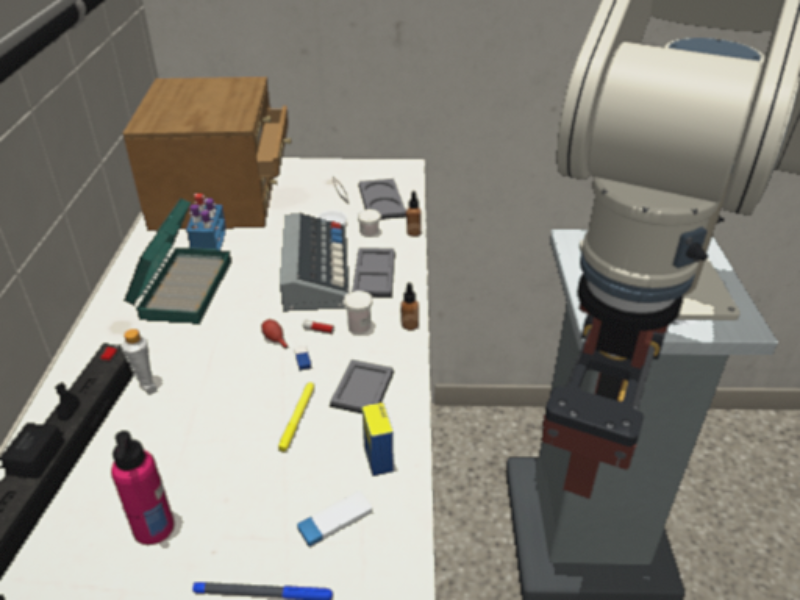

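The top view is rotated so that image up is +x and image left is +y. In the 800x600 views the tall pot is near (366,278) and the short pot near (517,285). The bottles are at (369,323) and (517,327), and the carton is at (220,295). The holders are at (295,288), (444,293) and (578,297).

Run:
```python
from h import *
def blobs(n):
    d=load(n); X=cloud(d)
    reg=(X[...,0]>300)&(X[...,0]<720)&(X[...,1]>-400)&(X[...,1]<480)&(X[...,2]<250)
    m=(reg&(X[...,2]>6)).astype(np.uint8)
    k,l,s,c=cv2.connectedComponentsWithStats(m,connectivity=4)
    t=reg&(np.abs(X[...,2])<15); print(n,'table z',np.nanmedian(X[...,2][t]),'xmin',np.nanpercentile(X[...,0][t],.5))
    for i in range(1,k):
        if s[i,4]<25: continue
        P=X[l==i]; zt=np.percentile(P[:,2],97); T=P[P[:,2]>zt-6]
        rect=cv2.minAreaRect(T[:,:2].astype(np.float32))
        col=d['img'][l==i].mean(0).astype(int)
        print(s[i,4],'px',(c[i]*800/512).astype(int),'ztop',round(zt,1),'lo',P.min(0).round()[:2],'hi',P.max(0).round()[:2],'toprect',np.round(rect[0]),np.round(rect[1]),round(rect[2],1),col)
for n in('top','side'): blobs(n)
for n,b in(('top',(120,215,310,140)),('side',(205,110,85,190))):
    d=load(n); x,y,w,h=b; im=d['img'][y:y+h,x:x+w,::-1]; f=min(800/w,600/h)
    cv2.imwrite(f'pics/{n}1.png',cv2.resize(im,None,fx=f,fy=f,interpolation=cv2.INTER_CUBIC))
```

```text
top table z 0.5131482178894313 xmin 385.89576267027013
3943 px [599 153] ztop 201.5 lo [ 646. -400.] hi [ 720. -141.] toprect [ 711. -270.] [ 33. 257.] 3.6 [65 48 29]
3033 px [442 236] ztop 68.8 lo [ 510. -115.] hi [640. 107.] toprect [601.   3.] [ 57. 208.] 5.9 [54 57 57]
128 px [352 214] ztop 31.9 lo [599. 149.] hi [640. 188.] toprect [628. 165.] [24. 27.] 37.7 [82 41 36]
317 px [529 247] ztop 17.9 lo [ 537. -203.] hi [ 594. -138.] toprect [ 565. -168.] [56. 58.] 45.4 [143 144 141]
184 px [265 243] ztop 16.6 lo [548. 270.] hi [582. 388.] toprect [566. 329.] [120.  14.] 79.7 [141 138  24]
97 px [327 241] ztop 14.3 lo [558. 193.] hi [586. 237.] toprect [572. 214.] [20. 42.] 16.9 [ 73  82 100]
82 px [364 249] ztop 16.7 lo [532. 134.] hi [580. 156.] toprect [556. 145.] [13. 48.] 73.6 [98 59 54]
298 px [294 287] ztop 15.0 lo [440. 222.] hi [522. 323.] toprect [481. 273.] [89. 65.] 74.5 [76 76 74]
207 px [365 277] ztop 59.3 lo [473. 118.] hi [514. 157.] toprect [493. 138.] [41. 39.] 1.9 [134 134 130]
99 px [187 285] ztop 16.4 lo [459. 454.] hi [511. 480.] toprect [486. 469.] [51. 24.] 7.
[... 1087 characters left out ...]
hi [429. 150.] toprect [415. 135.] [ 9. 10.] 0.6 [101  82  66]
189 px [273 330] ztop 30.8 lo [597. 153.] hi [640. 194.] toprect [624. 167.] [24. 28.] 7.7 [147  83  73]
103 px [318 325] ztop 15.1 lo [532. 136.] hi [579. 161.] toprect [556. 150.] [15. 48.] 75.3 [163 103  95]
118 px [302 356] ztop 13.0 lo [556. 193.] hi [583. 239.] toprect [571. 217.] [20. 47.] 19.2 [117 131 160]
1133 px [371 418] ztop 75.8 lo [434. 225.] hi [522. 428.] toprect [453. 399.] [28. 53.] 15.7 [117 122  91]
293 px [296 415] ztop 14.9 lo [547. 272.] hi [580. 391.] toprect [564. 332.] [121.  14.] 78.7 [210 206  72]
167 px [353 501] ztop 13.6 lo [457. 457.] hi [506. 480.] toprect [481. 468.] [23. 49.] 89.1 [230 231 228]
```

Run:
```python
from h import *
# holder outlines by grey colour + height 8..16 and wells by height<8 in both views
for n in('top','side'):
    d=load(n); X=cloud(d); im=d['img'].astype(int)
    grey=(im.max(-1)-im.min(-1)<25)&(im.mean(-1)>50)&(im.mean(-1)<140)
    m=(grey&(X[...,2]<22)&(X[...,0]>330)&(X[...,0]<600)&(X[...,1]>-350)&(X[...,1]<400)).astype(np.uint8)
    m=cv2.morphologyEx(m,cv2.MORPH_OPEN,np.ones((3,3)))
    cs,_=cv2.findContours(m,cv2.RETR_EXTERNAL,cv2.CHAIN_APPROX_NONE)
    for c in cs:
        if cv2.contourArea(c)<150: continue
        W=np.array([ray(d,u,v,12)[:2] for u,v in c[:,0]],np.float32)
        r=cv2.minAreaRect(W); print(n,'px',c[:,0].mean(0)*800/512,'rect',np.round(r[0],1),np.round(r[1],1),round(r[2],1))
```

```text
top px [412.38868734 364.57783641] rect [344.7  47.3] [ 84.1 419.9] 0.0
top px [442.74887725 290.94311377] rect [477.7  -4.8] [136.8  64.3] 89.1
top px [577.42598684 295.33305921] rect [ 474.3 -257.3] [ 75.1 141.3] 11.6
top px [293.99456522 285.23097826] rect [482.6 274.8] [89.4 65.9] 74.9
side px [361.47780374 385.1489486 ] rect [478.1 279.7] [90.2 65.8] 75.2
side px [374.29123711 271.00515464] rect [474.8   1.8] [133.1  63.8] 89.0
side px [382.31456044 198.30013736] rect [ 472.  -242.1] [ 75. 154.] 12.4
```

The crops are not needed. Both views agree to a few mm: the pot tops are at 59 and 39 mm, the bottles at 83 and 88, the carton at 76–78, and the holder tops at about 14. All of these match the text. Next I'll write a helper that turns a target into tool-axis shifts.

```bash
cat >> h.py <<'E'
def plan(*wps):
    """wps: (x,y,z_grasp,jaw_deg) world; prints dr about tool x (first), then tool shift cm, from the measured pose"""
    o=ctrl.get_obs(); M=R.from_rotvec(o['orientation']).as_matrix(); p=o['ee_pos']
    psi=np.degrees(np.arctan2(M[1,1],M[0,1]))
    print('now',p.round(1),'psi',round(psi,1),'xaxis',M[:,0].round(3),'w',round(o['width'],1),'F',o['ft_force'].round(1),'q',o['qpos'].round(2),'t',round(o['t'],2))
    for x,y,zg,j in wps:
        a=(j-psi+90)%180-90 if j is not None else 0
        psi+=a; c,s=np.cos(np.radians(psi)),np.sin(np.radians(psi))
        T=np.array([[0,0,-1],[c,s,0],[s,-c,0]]); q=np.array([x,y,zg-11.])
        d=T@(q-p)/10; p=q
        print(f'dr_x {-np.radians(a):.3f} ({a:.0f}deg) then shift', d.round(2),'rows>=',int(np.ceil(np.linalg.norm(d)/3.8)))
E
python3 - <<'E'
from h import *
plan((492,-140,210,120),(492,-140,33,120),(492,-140,180,120),(480,-288,180,120),(480,-288,39,120))
E
```

```text
now [255.1 570.  230. ] psi 65.9 xaxis [-0.001 -0.001 -1.   ] w 87.4 F [ 0.1 -0.8 -1.1] q [ 1.13  0.42  1.63 -0.    1.09 -0.02] t 0.1
dr_x -0.944 (54deg) then shift [  3.1  -73.34 -14.98] rows>= 20
dr_x -0.000 (0deg) then shift [17.7  0.   0. ] rows>= 5
dr_x -0.000 (0deg) then shift [-14.7   0.    0. ] rows>= 4
dr_x -0.000 (0deg) then shift [  0.   -12.22  -8.44] rows>= 4
dr_x -0.000 (0deg) then shift [14.1  0.   0. ] rows>= 4
```

```bash
cat >> h.py <<'E'
def rows(*wps,start=None):
    """wps: (x,y,z_grasp,jaw_deg (not wrapped),n_rows) ; prints rounded tool-axis rows, rounding errors carried along"""
    o=ctrl.get_obs(); M=R.from_rotvec(o['orientation']).as_matrix(); p=o['ee_pos'].copy()
    psi=np.degrees(np.arctan2(M[1,1],M[0,1]))
    print('now',p.round(1),'psi',round(psi,1),'down',M[2,0].round(4),'w',round(o['width'],1),'q',o['qpos'].round(2),'t',round(o['t'],2))
    for x,y,zg,j,n in wps:
        p0,a0=p.copy(),psi
        if abs(j-a0)>181: print('BIG TURN')
        for i in range(n):
            q=p0+(np.array([x,y,zg-11.])-p0)*(i+1)/n; a=a0+(j-a0)*(i+1)/n
            c,s=np.cos(np.radians(psi)),np.sin(np.radians(psi)); T=np.array([[0,0,-1],[c,s,0],[s,-c,0]])
            d=(T@(q-p)/10).round(1); w=-np.radians(a-psi).round(2)
            p=p+T.T@d*10; psi-=np.degrees(w)
            print(d.tolist(),round(w,2),'' if np.linalg.norm(d)<4.1 and abs(w)<.124 else '!!')
        print('--')
E
python3 - <<'E'
from h import *
rows((492,-140,200,-60,25),(492,-140,33,-60,5))
E
```

```text
now [255.1 570.  230. ] psi 65.9 down -1.0 w 87.4 q [ 1.13  0.42  1.63 -0.    1.09 -0.02] t 0.1
[0.2, -2.2, 2.0] 0.09 
[0.1, -2.0, 2.2] 0.09 
[0.2, -1.8, 2.4] 0.08 
[0.2, -1.6, 2.6] 0.09 
[0.1, -1.4, 2.6] 0.09 
[0.2, -1.1, 2.8] 0.09 
[0.1, -0.9, 2.9] 0.09 
[0.2, -0.6, 2.9] 0.08 
[0.2, -0.4, 3.0] 0.09 
[0.1, -0.1, 3.0] 0.09 
[0.2, 0.1, 2.9] 0.09 
[0.2, 0.4, 3.0] 0.08 
[0.1, 0.7, 2.9] 0.09 
[0.2, 0.9, 2.9] 0.09 
[0.2, 1.2, 2.7] 0.09 
[0.1, 1.4, 2.7] 0.09 
[0.2, 1.6, 2.5] 0.08 
[0.1, 1.9, 2.3] 0.09 
[0.2, 2.0, 2.2] 0.09 
[0.2, 2.3, 2.0] 0.09 
[0.1, 2.4, 1.8] 0.09 
[0.2, 2.5, 1.6] 0.08 
[0.2, 2.7, 1.3] 0.09 
[0.1, 2.8, 1.1] 0.09 
[0.2, 2.8, 0.9] 0.09 
--
[3.3, 0.0, -0.0] -0.0 
[3.4, 0.0, -0.0] -0.0 
[3.3, 0.0, -0.0] -0.0 
[3.4, 0.0, -0.0] -0.0 
[3.3, 0.0, -0.0] -0.0 
--
```

>>> apply_moves([
  {"gripper": 70,"delta_pos": [0.2,-2.2,2.0],"dr": [0.09,0,0]},
  {"gripper": 70,"delta_pos": [0.1,-2.0,2.2],"dr": [0.09,0,0]},
  {"gripper": 70,"delta_pos": [0.2,-1.8,2.4],"dr": [0.08,0,0]},
  {"gripper": 70,"delta_pos": [0.2,-1.6,2.6],"dr": [0.09,0,0]},
  {"gripper": 70,"delta_pos": [0.1,-1.4,2.6],"dr": [0.09,0,0]},
])

```text
t: 0.52
ee_pos: [302.6, 427.0, 222.1]
orientation: [0.675, 1.463, -0.676]
ft_force: [1.0, -0.0, 0.6]
width: 62.0
```

>>> apply_moves([
  {"gripper": 70,"delta_pos": [0.2,-1.1,2.8],"dr": [0.09,0,0]},
  {"gripper": 70,"delta_pos": [0.1,-0.9,2.9],"dr": [0.09,0,0]},
  {"gripper": 70,"delta_pos": [0.2,-0.6,2.9],"dr": [0.08,0,0]},
  {"gripper": 70,"delta_pos": [0.2,-0.4,3.0],"dr": [0.09,0,0]},
  {"gripper": 70,"delta_pos": [0.1,-0.1,3.0],"dr": [0.09,0,0]},
])

```text
t: 0.93
ee_pos: [350.5, 284.6, 214.3]
orientation: [1.011, 1.323, -1.012]
ft_force: [0.2, 0.8, 0.0]
width: 61.8
```

>>> apply_moves([
  {"gripper": 70,"delta_pos": [0.2,0.1,2.9],"dr": [0.09,0,0]},
  {"gripper": 70,"delta_pos": [0.2,0.4,3.0],"dr": [0.08,0,0]},
  {"gripper": 70,"delta_pos": [0.1,0.7,2.9],"dr": [0.09,0,0]},
  {"gripper": 70,"delta_pos": [0.2,0.9,2.9],"dr": [0.09,0,0]},
  {"gripper": 70,"delta_pos": [0.2,1.2,2.7],"dr": [0.09,0,0]},
])

```text
t: 1.35
ee_pos: [397.5, 143.2, 205.5]
orientation: [1.336, 1.122, -1.337]
ft_force: [-0.5, 1.0, 0.1]
width: 61.6
```

>>> apply_moves([
  {"gripper": 70,"delta_pos": [0.1,1.4,2.7],"dr": [0.09,0,0]},
  {"gripper": 70,"delta_pos": [0.2,1.6,2.5],"dr": [0.08,0,0]},
  {"gripper": 70,"delta_pos": [0.1,1.9,2.3],"dr": [0.09,0,0]},
  {"gripper": 70,"delta_pos": [0.2,2.0,2.2],"dr": [0.09,0,0]},
  {"gripper": 70,"delta_pos": [0.2,2.3,2.0],"dr": [0.09,0,0]},
])

```text
t: 1.77
ee_pos: [445.0, 0.9, 197.5]
orientation: [1.646, 0.853, -1.646]
ft_force: [-0.3, 1.4, 0.0]
width: 61.8
```

>>> apply_moves([
  {"gripper": 70,"delta_pos": [0.1,2.4,1.8],"dr": [0.09,0,0]},
  {"gripper": 70,"delta_pos": [0.2,2.5,1.6],"dr": [0.08,0,0]},
  {"gripper": 70,"delta_pos": [0.2,2.7,1.3],"dr": [0.09,0,0]},
  {"gripper": 70,"delta_pos": [0.1,2.8,1.1],"dr": [0.09,0,0]},
  {"gripper": 70,"delta_pos": [0.2,2.8,0.9],"dr": [0.09,0,0]},
])

```text
t: 2.18
ee_pos: [491.9, -140.9, 189.5]
orientation: [1.931, 0.51, -1.932]
ft_force: [0.3, -0.1, 0.5]
width: 61.5
```

Run:
```python
from h import *
rows((492,-140,33,-60,5))
d=grab('side'); x,y,w,h=205,100,100,110
cv2.imwrite('pics/s2.png',cv2.resize(d['img'][y:y+h,x:x+w,::-1],None,fx=5,fy=5))
```

```text
now [ 491.9 -140.9  189.5] psi -60.4 down -1.0 w 61.5 q [-0.3   0.31  1.91 -0.    0.92  0.75] t 2.18
[3.3, -0.0, -0.0] -0.0 
[3.4, -0.0, -0.0] -0.0 
[3.3, -0.0, -0.0] -0.0 
[3.4, -0.1, -0.0] -0.01 
[3.3, 0.0, -0.1] 0.0 
--
```

>>> apply_moves([
  {"gripper": 70,"delta_pos": [3.3,0,0],"dr": [0,0,0]},
  {"gripper": 70,"delta_pos": [3.4,0,0],"dr": [0,0,0]},
  {"gripper": 70,"delta_pos": [3.3,0,0],"dr": [0,0,0]},
  {"gripper": 70,"delta_pos": [3.4,0,0],"dr": [0,0,0]},
  {"gripper": 70,"delta_pos": [3.3,0,0],"dr": [0,0,0]},
])

```text
t: 2.65
ee_pos: [491.3, -139.1, 21.1]
orientation: [1.928, 0.514, -1.928]
ft_force: [0.2, 0.5, 0.7]
width: 61.8
```

>>> apply_moves([
  {"gripper": 30,"delta_pos": [0,0,0],"dr": [0,0,0]},
  {"gripper": 30,"delta_pos": [0,0,0],"dr": [0,0,0]},
  {"gripper": 30,"delta_pos": [0,0,0],"dr": [0,0,0]},
  {"gripper": 30,"delta_pos": [0,0,0],"dr": [0,0,0]},
  {"gripper": 30,"delta_pos": [0,0,0],"dr": [0,0,0]},
])

```text
t: 3.07
ee_pos: [493.1, -139.7, 24.8]
orientation: [1.931, 0.512, -1.925]
ft_force: [0.3, -0.2, 0.6]
width: 41.4
```

Run:
```python
from h import *
rows((492,-140,160,-60,5),(480,-288,160,-60,5),(480,-288,39,-60,5))
```

```text
now [ 493.1 -139.7   24.8] psi -60.2 down -1.0 w 41.4 q [-0.3   0.6   1.98 -0.    0.56  0.75] t 3.07
[-2.5, -0.0, 0.0] -0.0 
[-2.5, -0.0, 0.0] -0.0 
[-2.5, -0.0, 0.1] -0.0 
[-2.4, -0.0, -0.0] -0.0 
[-2.5, -0.0, 0.0] -0.0 
--
[-0.0, 2.4, 1.7] -0.0 
[-0.0, 2.5, 1.7] -0.0 
[-0.0, 2.4, 1.7] -0.0 
[-0.0, 2.5, 1.6] -0.0 
[-0.0, 2.4, 1.7] -0.0 
--
[2.4, 0.0, 0.0] -0.0 
[2.4, 0.0, 0.0] -0.0 
[2.4, 0.0, 0.0] -0.0 
[2.5, 0.0, 0.0] -0.0 
[2.4, 0.0, 0.0] -0.0 
--
```

>>> apply_moves([
  {"gripper": 30,"delta_pos": [-1.5,0,0],"dr": [0,0,0]},
  {"gripper": 30,"delta_pos": [-2.5,0,0],"dr": [0,0,0]},
  {"gripper": 30,"delta_pos": [-3,0,0],"dr": [0,0,0]},
  {"gripper": 30,"delta_pos": [-3,0,0],"dr": [0,0,0]},
  {"gripper": 30,"delta_pos": [-2.5,0,0],"dr": [0,0,0]},
])

```text
t: 3.48
ee_pos: [492.4, -139.5, 151.3]
orientation: [1.931, 0.512, -1.925]
ft_force: [1.3, 0.2, -0.0]
width: 41.6
```

Run:
```python
from h import *
rows((480,-288,160,-60,5),(480,-288,38,-60,5))
d=grab('side'); x,y,w,h=205,60,100,110
cv2.imwrite('pics/s2.png',cv2.resize(d['img'][y:y+h,x:x+w,::-1],None,fx=5,fy=5))
```

```text
now [ 492.4 -139.5  151.3] psi -60.2 down -1.0 w 41.6 q [-0.3   0.37  1.94  0.    0.83  0.75] t 3.48
[0.0, 2.5, 1.7] -0.0 
[0.1, 2.4, 1.7] -0.0 
[0.0, 2.5, 1.7] -0.0 
[0.1, 2.4, 1.7] -0.0 
[0.0, 2.5, 1.7] -0.0 
--
[2.4, -0.0, -0.0] -0.0 
[2.5, -0.0, -0.0] -0.0 
[2.4, -0.0, -0.0] -0.0 
[2.5, -0.0, -0.0] -0.0 
[2.4, -0.0, -0.0] -0.0 
--
```

View pics/s2.png

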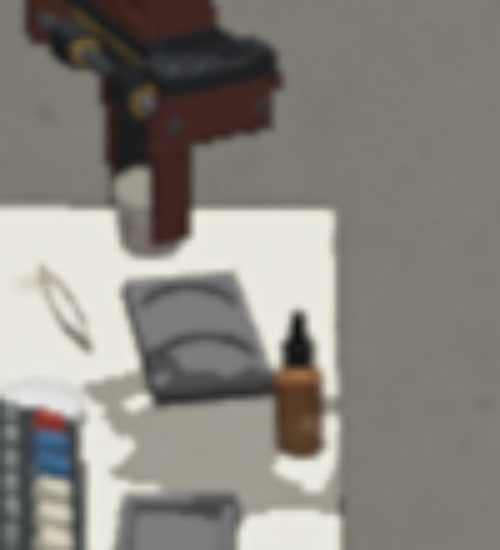

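The pot hangs upright between the fingers at crop (150,210). The empty round holder is below it, and bottle b stands at (298,400).

>>> apply_moves([
  {"gripper": 30,"delta_pos": [0,2.5,1.7],"dr": [0,0,0]},
  {"gripper": 30,"delta_pos": [0,2.4,1.7],"dr": [0,0,0]},
  {"gripper": 30,"delta_pos": [0,2.5,1.7],"dr": [0,0,0]},
  {"gripper": 30,"delta_pos": [0,2.4,1.7],"dr": [0,0,0]},
  {"gripper": 30,"delta_pos": [0,2.5,1.7],"dr": [0,0,0]},
])

```text
t: 3.95
ee_pos: [479.2, -289.8, 149.4]
orientation: [1.93, 0.512, -1.926]
ft_force: [0.7, -0.0, -0.7]
width: 41.8
```

>>> apply_moves([
  {"gripper": 30,"delta_pos": [3,0,0],"dr": [0,0,0]},
  {"gripper": 30,"delta_pos": [3,0,0],"dr": [0,0,0]},
  {"gripper": 30,"delta_pos": [2.5,0,0],"dr": [0,0,0]},
  {"gripper": 30,"delta_pos": [2,0,0],"dr": [0,0,0]},
  {"gripper": 30,"delta_pos": [1,0,0],"dr": [0,0,0]},
])

```text
t: 4.37
ee_pos: [478.4, -288.0, 31.6]
orientation: [1.928, 0.515, -1.93]
ft_force: [-0.7, -0.4, 0.4]
width: 41.5
```

>>> apply_moves([
  {"gripper": 30,"delta_pos": [0.3,0,0],"dr": [0,0,0]},
  {"gripper": 30,"delta_pos": [0.2,0,0],"dr": [0,0,0]},
  {"gripper": 30,"delta_pos": [0,0,0],"dr": [0,0,0]},
  {"gripper": 30,"delta_pos": [0,0,0],"dr": [0,0,0]},
  {"gripper": 30,"delta_pos": [0,0,0],"dr": [0,0,0]},
])

```text
t: 4.78
ee_pos: [479.9, -288.7, 28.9]
orientation: [1.929, 0.512, -1.926]
ft_force: [-0.7, 0.2, -0.5]
width: 41.6
```

Run:
```python
from h import *
rows((480,-288,160,-60,5))
d=grab('top'); x,y,w,h=300,160,110,80
cv2.imwrite('pics/s3.png',cv2.resize(d['img'][y:y+h,x:x+w,::-1],None,fx=6,fy=6))
```

```text
now [ 479.9 -288.7   28.9] psi -60.2 down -1.0 w 41.6 q [-0.56  0.63  1.87  0.    0.64  0.49] t 4.78
[-2.4, -0.0, -0.0] -0.0 
[-2.4, -0.0, -0.0] -0.0 
[-2.4, -0.0, -0.0] -0.0 
[-2.4, -0.0, -0.0] -0.0 
[-2.4, -0.1, -0.0] -0.0 
--
```

View pics/s3.png

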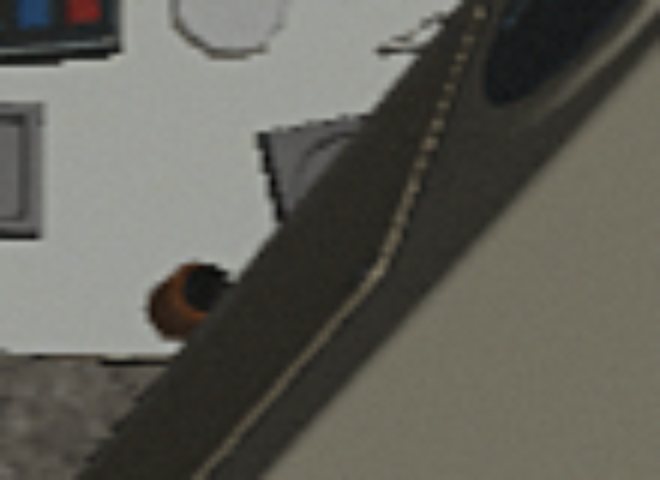

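The arm hides the well here, so I'll go by the force reading. I'm lowering 2 mm more to find the floor.

>>> apply_moves([
  {"gripper": 30,"delta_pos": [0.1,0,0],"dr": [0,0,0]},
  {"gripper": 30,"delta_pos": [0,0,0],"dr": [0,0,0]},
  {"gripper": 30,"delta_pos": [0.1,0,0],"dr": [0,0,0]},
  {"gripper": 30,"delta_pos": [0,0,0],"dr": [0,0,0]},
  {"gripper": 30,"delta_pos": [0,0,0],"dr": [0,0,0]},
])

```text
t: 5.25
ee_pos: [480.2, -289.0, 27.3]
orientation: [1.93, 0.512, -1.926]
ft_force: [-1.1, 0.2, 11.8]
width: 41.4
```

>>> apply_moves([
  {"gripper": 30,"delta_pos": [-0.1,0,0],"dr": [0,0,0]},
  {"gripper": 70,"delta_pos": [0,0,0],"dr": [0,0,0]},
  {"gripper": 70,"delta_pos": [0,0,0],"dr": [0,0,0]},
  {"gripper": 70,"delta_pos": [0,0,0],"dr": [0,0,0]},
  {"gripper": 70,"delta_pos": [0,0,0],"dr": [0,0,0]},
])

```text
t: 5.67
ee_pos: [479.0, -288.2, 26.5]
orientation: [1.928, 0.514, -1.929]
ft_force: [0.3, 0.1, -0.2]
width: 61.1
```

>>> apply_moves([
  {"gripper": 70,"delta_pos": [-1,0,0],"dr": [0,0,0]},
  {"gripper": 70,"delta_pos": [-2,0,0],"dr": [0,0,0]},
  {"gripper": 70,"delta_pos": [-3.3,0,0],"dr": [0,0,0]},
  {"gripper": 70,"delta_pos": [-3.5,0,0],"dr": [0,0,0]},
  {"gripper": 70,"delta_pos": [-3.5,0,0],"dr": [0,0,0]},
])

```text
t: 6.08
ee_pos: [478.6, -288.0, 161.3]
orientation: [1.928, 0.515, -1.93]
ft_force: [0.7, -0.7, 0.1]
width: 61.5
```

Run:
```python
from h import *
rows((493,139,170,0,15),(493,139,53,0,5))
d=grab('side'); x,y,w,h=205,90,100,110
cv2.imwrite('pics/s4.png',cv2.resize(d['img'][y:y+h,x:x+w,::-1],None,fx=5,fy=5))
```

```text
now [ 478.6 -288.   161.3] psi -60.2 down -1.0 w 61.5 q [-0.56  0.42  1.83 -0.    0.9   0.49] t 6.08
[0.0, -2.4, -1.5] -0.07 
[0.0, -2.3, -1.7] -0.07 
[0.0, -2.2, -1.8] -0.07 
[0.1, -2.1, -2.0] -0.07 
[-0.0, -1.9, -2.1] -0.07 
[-0.0, -1.8, -2.2] -0.07 
[0.0, -1.6, -2.4] -0.07 
[0.0, -1.4, -2.4] -0.07 
[0.0, -1.2, -2.6] -0.07 
[0.1, -1.1, -2.6] -0.07 
[-0.0, -0.9, -2.7] -0.07 
[-0.0, -0.7, -2.8] -0.07 
[-0.0, -0.5, -2.8] -0.07 
[0.0, -0.3, -2.8] -0.07 
[0.0, -0.1, -2.9] -0.07 
--
[2.3, 0.0, 0.0] 0.0 
[2.4, 0.0, 0.0] 0.0 
[2.3, 0.0, 0.0] 0.0 
[2.4, 0.0, 0.0] 0.0 
[2.3, 0.0, 0.0] 0.0 
--
```

View pics/s4.png

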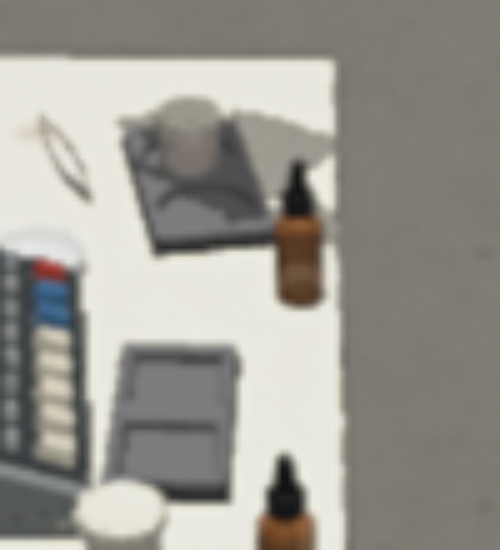

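The short pot stands upright in the far round well, at crop (190,135). Next is the tall pot.

>>> apply_moves([
  {"gripper": 70,"delta_pos": [0,-2.4,-1.5],"dr": [-0.07,0,0]},
  {"gripper": 70,"delta_pos": [0,-2.3,-1.7],"dr": [-0.07,0,0]},
  {"gripper": 70,"delta_pos": [0,-2.2,-1.8],"dr": [-0.07,0,0]},
  {"gripper": 70,"delta_pos": [0.1,-2.1,-2.0],"dr": [-0.07,0,0]},
  {"gripper": 70,"delta_pos": [0,-1.9,-2.1],"dr": [-0.07,0,0]},
])

```text
t: 6.55
ee_pos: [483.8, -144.5, 159.1]
orientation: [1.702, 0.794, -1.701]
ft_force: [-0.4, 0.2, -0.3]
width: 61.2
```

>>> apply_moves([
  {"gripper": 70,"delta_pos": [0,-1.8,-2.2],"dr": [-0.07,0,0]},
  {"gripper": 70,"delta_pos": [0,-1.6,-2.4],"dr": [-0.07,0,0]},
  {"gripper": 70,"delta_pos": [0,-1.4,-2.4],"dr": [-0.07,0,0]},
  {"gripper": 70,"delta_pos": [0,-1.2,-2.6],"dr": [-0.07,0,0]},
  {"gripper": 70,"delta_pos": [0.1,-1.1,-2.6],"dr": [-0.07,0,0]},
])

```text
t: 6.97
ee_pos: [488.9, -2.5, 158.3]
orientation: [1.46, 1.024, -1.459]
ft_force: [-0.9, -0.6, 0.2]
width: 61.1
```

>>> apply_moves([
  {"gripper": 70,"delta_pos": [0,-0.9,-2.7],"dr": [-0.07,0,0]},
  {"gripper": 70,"delta_pos": [0,-0.7,-2.8],"dr": [-0.07,0,0]},
  {"gripper": 70,"delta_pos": [0,-0.5,-2.8],"dr": [-0.07,0,0]},
  {"gripper": 70,"delta_pos": [0,-0.3,-2.8],"dr": [-0.07,0,0]},
  {"gripper": 70,"delta_pos": [0,-0.1,-2.9],"dr": [-0.07,0,0]},
])

```text
t: 7.38
ee_pos: [493.3, 140.3, 158.1]
orientation: [1.207, 1.211, -1.206]
ft_force: [-0.0, -0.8, 0.3]
width: 61.6
```

Run:
```python
from h import *
plan((493,139,53,0))
```

```text
now [493.3 140.3 158.1] psi 0.2 xaxis [ 0.  0. -1.] w 61.6 F [-0.  -0.8  0.3] q [ 0.25  0.36  1.93 -0.    0.85  0.25] t 7.38
dr_x 0.003 (-0deg) then shift [11.61 -0.03  0.13] rows>= 4
```

>>> apply_moves([
  {"gripper": 70,"delta_pos": [2.5,0,0],"dr": [0,0,0]},
  {"gripper": 70,"delta_pos": [3,0,0],"dr": [0,0,0]},
  {"gripper": 70,"delta_pos": [3,0,0],"dr": [0,0,0]},
  {"gripper": 70,"delta_pos": [2,0,0],"dr": [0,0,0]},
  {"gripper": 70,"delta_pos": [1.1,0,0],"dr": [0,0,0]},
])

```text
t: 7.8
ee_pos: [492.1, 138.8, 39.7]
orientation: [1.207, 1.211, -1.212]
ft_force: [0.1, -0.6, -0.6]
width: 61.7
```

>>> apply_moves([
  {"gripper": 30,"delta_pos": [0,0,0],"dr": [0,0,0]},
  {"gripper": 30,"delta_pos": [0,0,0],"dr": [0,0,0]},
  {"gripper": 30,"delta_pos": [0,0,0],"dr": [0,0,0]},
  {"gripper": 30,"delta_pos": [0,0,0],"dr": [0,0,0]},
  {"gripper": 30,"delta_pos": [0,0,0],"dr": [0,0,0]},
])

```text
t: 8.22
ee_pos: [494.5, 139.1, 42.9]
orientation: [1.211, 1.208, -1.207]
ft_force: [0.7, 0.1, 1.3]
width: 40.8
```

>>> apply_moves([
  {"gripper": 30,"delta_pos": [-1.5,0,0],"dr": [0,0,0]},
  {"gripper": 30,"delta_pos": [-3,0,0],"dr": [0,0,0]},
  {"gripper": 30,"delta_pos": [-3.5,0,0],"dr": [0,0,0]},
  {"gripper": 30,"delta_pos": [-3.5,0,0],"dr": [0,0,0]},
  {"gripper": 30,"delta_pos": [-2.5,0,0],"dr": [0,0,0]},
])

```text
t: 8.63
ee_pos: [494.4, 139.1, 185.3]
orientation: [1.212, 1.207, -1.206]
ft_force: [0.2, 0.1, 0.2]
width: 40.9
```

Run:
```python
from h import *
rows((467,-224,194,11,15))
```

```text
now [494.4 139.1 185.3] psi -0.0 down -1.0 w 40.9 q [ 0.25  0.32  1.91 -0.    0.9   0.25] t 8.63
[0.0, -0.2, 2.4] -0.01 
[0.0, -0.2, 2.4] -0.02 
[0.0, -0.2, 2.5] -0.01 
[0.1, -0.3, 2.4] -0.01 
[-0.0, -0.3, 2.4] -0.01 
[-0.0, -0.4, 2.4] -0.02 
[0.0, -0.3, 2.4] -0.01 
[0.0, -0.4, 2.4] -0.01 
[0.0, -0.4, 2.4] -0.02 
[0.1, -0.5, 2.3] -0.01 
[-0.0, -0.5, 2.4] -0.01 
[-0.0, -0.5, 2.4] -0.01 
[-0.0, -0.6, 2.4] -0.02 
[0.0, -0.6, 2.3] -0.01 
[0.0, -0.6, 2.4] -0.01 
--
```

>>> apply_moves([
  {"gripper": 30,"delta_pos": [0,-0.2,2.4],"dr": [-0.01,0,0]},
  {"gripper": 30,"delta_pos": [0,-0.2,2.4],"dr": [-0.02,0,0]},
  {"gripper": 30,"delta_pos": [0,-0.2,2.5],"dr": [-0.01,0,0]},
  {"gripper": 30,"delta_pos": [0,-0.3,2.4],"dr": [-0.01,0,0]},
  {"gripper": 30,"delta_pos": [0,-0.3,2.4],"dr": [-0.01,0,0]},
])

```text
t: 9.05
ee_pos: [484.6, 16.6, 182.7]
orientation: [1.165, 1.236, -1.163]
ft_force: [0.3, 0.8, -0.6]
width: 40.6
```

>>> apply_moves([
  {"gripper": 30,"delta_pos": [0,-0.4,2.4],"dr": [-0.02,0,0]},
  {"gripper": 30,"delta_pos": [0,-0.3,2.4],"dr": [-0.01,0,0]},
  {"gripper": 30,"delta_pos": [0,-0.4,2.4],"dr": [-0.01,0,0]},
  {"gripper": 30,"delta_pos": [0,-0.4,2.4],"dr": [-0.02,0,0]},
  {"gripper": 30,"delta_pos": [0,-0.5,2.3],"dr": [-0.01,0,0]},
])

```text
t: 9.47
ee_pos: [475.4, -104.0, 182.6]
orientation: [1.113, 1.267, -1.111]
ft_force: [-0.5, 1.0, -0.2]
width: 41.1
```

>>> apply_moves([
  {"gripper": 30,"delta_pos": [0,-0.5,2.4],"dr": [-0.01,0,0]},
  {"gripper": 30,"delta_pos": [0,-0.5,2.4],"dr": [-0.01,0,0]},
  {"gripper": 30,"delta_pos": [0,-0.6,2.4],"dr": [-0.02,0,0]},
  {"gripper": 30,"delta_pos": [0,-0.6,2.3],"dr": [-0.01,0,0]},
  {"gripper": 30,"delta_pos": [0,-0.6,2.4],"dr": [-0.01,0,0]},
])

```text
t: 9.88
ee_pos: [465.8, -225.8, 182.5]
orientation: [1.068, 1.292, -1.067]
ft_force: [0.8, -0.3, -0.2]
width: 40.8
```

>>> apply_moves([
  {"gripper": 30,"delta_pos": [2.5,0,0],"dr": [0,0,0]},
  {"gripper": 30,"delta_pos": [3.3,0,0],"dr": [0,0,0]},
  {"gripper": 30,"delta_pos": [3.3,0,0],"dr": [0,0,0]},
  {"gripper": 30,"delta_pos": [2.5,0,0],"dr": [0,0,0]},
  {"gripper": 30,"delta_pos": [1.5,0,0],"dr": [0,0,0]},
])

```text
t: 10.3
ee_pos: [464.9, -224.2, 48.9]
orientation: [1.068, 1.295, -1.069]
ft_force: [-0.0, 0.3, 0.1]
width: 40.9
```

>>> apply_moves([
  {"gripper": 30,"delta_pos": [0,0,0],"dr": [0,0,0]},
  {"gripper": 30,"delta_pos": [0,0,0],"dr": [0,0,0]},
  {"gripper": 30,"delta_pos": [0.2,0,0],"dr": [0,0,0]},
  {"gripper": 30,"delta_pos": [0.2,0,0],"dr": [0,0,0]},
  {"gripper": 30,"delta_pos": [0,0,0],"dr": [0,0,0]},
])

```text
t: 10.72
ee_pos: [466.6, -224.9, 47.7]
orientation: [1.068, 1.291, -1.067]
ft_force: [-1.5, 0.6, -0.6]
width: 41.0
```

>>> apply_moves([
  {"gripper": 30,"delta_pos": [0.1,0,0],"dr": [0,0,0]},
  {"gripper": 30,"delta_pos": [0,0,0],"dr": [0,0,0]},
  {"gripper": 30,"delta_pos": [0,0,0],"dr": [0,0,0]},
  {"gripper": 30,"delta_pos": [0,0,0],"dr": [0,0,0]},
  {"gripper": 30,"delta_pos": [0,0,0],"dr": [0,0,0]},
])

```text
t: 11.13
ee_pos: [466.7, -225.0, 46.9]
orientation: [1.068, 1.291, -1.067]
ft_force: [-1.4, -0.6, 7.0]
width: 41.3
```

>>> apply_moves([
  {"gripper": 68,"delta_pos": [0,0,0],"dr": [0,0,0]},
  {"gripper": 68,"delta_pos": [0,0,0],"dr": [0,0,0]},
  {"gripper": 68,"delta_pos": [0,0,0],"dr": [0,0,0]},
  {"gripper": 68,"delta_pos": [0,0,0],"dr": [0,0,0]},
  {"gripper": 68,"delta_pos": [-0.5,0,0],"dr": [0,0,0]},
])

```text
t: 11.55
ee_pos: [465.4, -224.3, 50.2]
orientation: [1.068, 1.295, -1.069]
ft_force: [-0.7, -0.4, 0.0]
width: 59.8
```

>>> apply_moves([
  {"gripper": 68,"delta_pos": [-1.5,0,0],"dr": [0,0,0]},
  {"gripper": 68,"delta_pos": [-2.5,0,0],"dr": [0,0,0]},
  {"gripper": 68,"delta_pos": [-3,0,0],"dr": [0,0,0]},
  {"gripper": 68,"delta_pos": [-3,0,0],"dr": [0,0,0]},
  {"gripper": 68,"delta_pos": [-2.5,0,0],"dr": [0,0,0]},
])

```text
t: 11.97
ee_pos: [466.1, -224.6, 177.8]
orientation: [1.068, 1.292, -1.068]
ft_force: [1.5, -0.3, 0.2]
width: 59.7
```

Run:
```python
from h import *
rows((415,132,170,90,15))
d=grab('side'); x,y,w,h=205,90,100,130
cv2.imwrite('pics/s5.png',cv2.resize(d['img'][y:y+h,x:x+w,::-1],None,fx=4.5,fy=4.5))
```

```text
now [ 466.1 -224.6  177.8] psi 10.9 down -1.0 w 59.7 q [-0.47  0.34  1.91 -0.    0.89 -0.66] t 11.97
[0.1, 0.1, -2.4] -0.09 
[0.2, 0.3, -2.4] -0.09 
[0.1, 0.6, -2.3] -0.1 
[0.1, 0.8, -2.3] -0.09 
[0.1, 0.9, -2.2] -0.09 
[0.2, 1.2, -2.1] -0.09 
[0.1, 1.3, -2.0] -0.09 
[0.1, 1.6, -1.8] -0.1 
[0.1, 1.7, -1.7] -0.09 
[0.2, 1.8, -1.6] -0.09 
[0.1, 2.0, -1.3] -0.09 
[0.1, 2.1, -1.2] -0.09 
[0.1, 2.2, -1.0] -0.1 
[0.2, 2.3, -0.7] -0.09 
[0.1, 2.3, -0.6] -0.09 
--
```

View pics/s5.png

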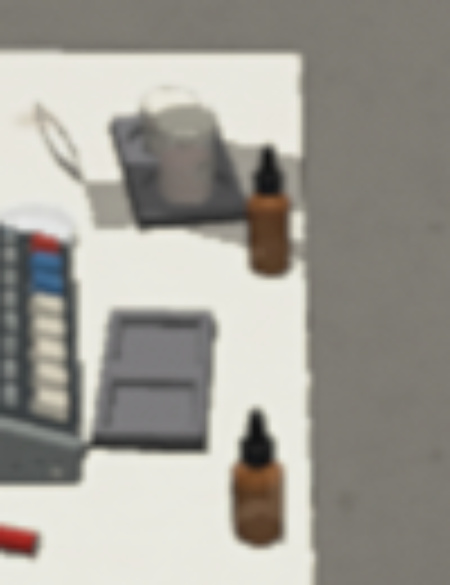

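Both pots are upright in their wells; the tall one is in front at crop (185,150). Bottle a is next.

>>> apply_moves([
  {"gripper": 68,"delta_pos": [0.1,0.1,-2.4],"dr": [-0.09,0,0]},
  {"gripper": 68,"delta_pos": [0.2,0.3,-2.4],"dr": [-0.09,0,0]},
  {"gripper": 68,"delta_pos": [0.1,0.6,-2.3],"dr": [-0.1,0,0]},
  {"gripper": 68,"delta_pos": [0.1,0.8,-2.3],"dr": [-0.09,0,0]},
  {"gripper": 68,"delta_pos": [0.1,0.9,-2.2],"dr": [-0.09,0,0]},
])

```text
t: 12.43
ee_pos: [448.3, -104.7, 169.8]
orientation: [0.715, 1.45, -0.715]
ft_force: [-0.1, 0.7, 0.3]
width: 59.5
```

>>> apply_moves([
  {"gripper": 68,"delta_pos": [0.2,1.2,-2.1],"dr": [-0.09,0,0]},
  {"gripper": 68,"delta_pos": [0.1,1.3,-2.0],"dr": [-0.09,0,0]},
  {"gripper": 68,"delta_pos": [0.1,1.6,-1.8],"dr": [-0.1,0,0]},
  {"gripper": 68,"delta_pos": [0.1,1.7,-1.7],"dr": [-0.09,0,0]},
  {"gripper": 68,"delta_pos": [0.2,1.8,-1.6],"dr": [-0.09,0,0]},
])

```text
t: 12.85
ee_pos: [431.3, 14.3, 162.9]
orientation: [0.358, 1.54, -0.358]
ft_force: [0.9, 0.0, -0.2]
width: 59.6
```

>>> apply_moves([
  {"gripper": 68,"delta_pos": [0.1,2.0,-1.3],"dr": [-0.09,0,0]},
  {"gripper": 68,"delta_pos": [0.1,2.1,-1.2],"dr": [-0.09,0,0]},
  {"gripper": 68,"delta_pos": [0.1,2.2,-1.0],"dr": [-0.1,0,0]},
  {"gripper": 68,"delta_pos": [0.2,2.3,-0.7],"dr": [-0.09,0,0]},
  {"gripper": 68,"delta_pos": [0.1,2.3,-0.6],"dr": [-0.09,0,0]},
])

```text
t: 13.27
ee_pos: [414.7, 133.3, 156.7]
orientation: [-0.003, 1.571, 0.003]
ft_force: [1.1, -0.5, 0.5]
width: 59.5
```

Run:
```python
from h import *
plan((415,132,36,90))
```

```text
now [414.7 133.3 156.7] psi 90.2 xaxis [ 0.  0. -1.] w 59.5 F [ 1.1 -0.5  0.5] q [ 0.28  0.26  2.09  0.    0.79 -1.29] t 13.27
dr_x 0.004 (-0deg) then shift [13.17 -0.13  0.03] rows>= 4
```

>>> apply_moves([
  {"gripper": 68,"delta_pos": [2.5,-0.1,0],"dr": [0,0,0]},
  {"gripper": 68,"delta_pos": [3.3,0,0],"dr": [0,0,0]},
  {"gripper": 68,"delta_pos": [3.3,0,0],"dr": [0,0,0]},
  {"gripper": 68,"delta_pos": [2.7,0,0],"dr": [0,0,0]},
  {"gripper": 68,"delta_pos": [1.5,0,0],"dr": [0,0,0]},
])

```text
t: 13.68
ee_pos: [413.5, 130.8, 21.3]
orientation: [-0.0, 1.574, -0.001]
ft_force: [-0.3, -0.2, -0.1]
width: 59.9
```

>>> apply_moves([
  {"gripper": 25,"delta_pos": [0,0,0],"dr": [0,0,0]},
  {"gripper": 20,"delta_pos": [0,0,0],"dr": [0,0,0]},
  {"gripper": 20,"delta_pos": [0,0,0],"dr": [0,0,0]},
  {"gripper": 20,"delta_pos": [0,0,0],"dr": [0,0,0]},
  {"gripper": 20,"delta_pos": [0,0,0],"dr": [0,0,0]},
])

```text
t: 14.1
ee_pos: [415.9, 131.3, 24.9]
orientation: [0.001, 1.568, -0.0]
ft_force: [-0.6, -0.0, -0.9]
width: 30.0
```

>>> apply_moves([
  {"gripper": 20,"delta_pos": [-1.5,0,0],"dr": [0,0,0]},
  {"gripper": 20,"delta_pos": [-2.5,0,0],"dr": [0,0,0]},
  {"gripper": 20,"delta_pos": [-2.5,0,0],"dr": [0,0,0]},
  {"gripper": 20,"delta_pos": [-2,0,0],"dr": [0,0,0]},
  {"gripper": 20,"delta_pos": [-1.5,0,0],"dr": [0,0,0]},
])

```text
t: 14.52
ee_pos: [415.7, 131.3, 126.3]
orientation: [0.001, 1.568, 0.0]
ft_force: [0.2, 0.2, -0.6]
width: 28.6
```

Run:
```python
from h import *
o=ctrl.get_obs(); z=o['ee_pos'][2]+11
rows((478,29,z,89,5),(476,-37,z,89,3))
d=grab('side'); x,y,w,h=205,90,100,130
cv2.imwrite('pics/s6.png',cv2.resize(d['img'][y:y+h,x:x+w,::-1],None,fx=4.5,fy=4.5))
```

```text
now [415.7 131.3 126.3] psi 90.0 down -1.0 w 28.6 q [ 0.28  0.32  2.11  0.    0.71 -1.29] t 14.52
[0.0, -2.0, 1.2] 0.0 
[0.0, -2.1, 1.3] 0.01 
[0.0, -2.0, 1.3] -0.0 
[0.0, -2.1, 1.2] 0.0 
[0.0, -2.0, 1.3] 0.01 
--
[0.0, -2.2, -0.0] -0.0 
[0.0, -2.2, -0.0] -0.0 
[0.0, -2.2, -0.1] -0.0 
--
```

View pics/s6.png

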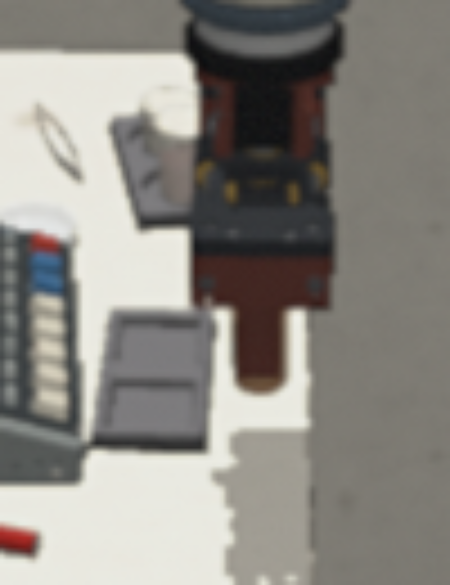

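Bottle a is held; the finger covers it at crop (260,350). Its well is the near one of the square holder.

>>> apply_moves([
  {"gripper": 20,"delta_pos": [0,-2.0,1.2],"dr": [0,0,0]},
  {"gripper": 20,"delta_pos": [0,-2.1,1.3],"dr": [0.01,0,0]},
  {"gripper": 20,"delta_pos": [0,-2.0,1.3],"dr": [0,0,0]},
  {"gripper": 20,"delta_pos": [0,-2.1,1.2],"dr": [0,0,0]},
  {"gripper": 20,"delta_pos": [0,-2.0,1.3],"dr": [0.01,0,0]},
])

```text
t: 14.98
ee_pos: [477.6, 27.6, 123.9]
orientation: [0.016, 1.57, -0.016]
ft_force: [0.1, 0.5, -0.2]
width: 28.6
```

>>> apply_moves([
  {"gripper": 20,"delta_pos": [1.5,0,0],"dr": [0,0,0]},
  {"gripper": 20,"delta_pos": [2.5,0,0],"dr": [0,0,0]},
  {"gripper": 20,"delta_pos": [2.5,0,0],"dr": [0,0,0]},
  {"gripper": 20,"delta_pos": [2,0,0],"dr": [0,0,0]},
  {"gripper": 20,"delta_pos": [1.1,0,0],"dr": [0,0,0]},
])

```text
t: 15.4
ee_pos: [476.6, 28.5, 26.4]
orientation: [0.016, 1.572, -0.017]
ft_force: [-2.7, -1.5, 42.7]
width: 28.5
```

>>> apply_moves([
  {"gripper": 20,"delta_pos": [0,0,0],"dr": [0,0,0]},
  {"gripper": 20,"delta_pos": [0,0,0],"dr": [0,0,0]},
  {"gripper": 20,"delta_pos": [0.1,0,0],"dr": [0,0,0]},
  {"gripper": 20,"delta_pos": [0,0,0],"dr": [0,0,0]},
  {"gripper": 20,"delta_pos": [0,0,0],"dr": [0,0,0]},
])

```text
t: 15.82
ee_pos: [477.5, 28.7, 27.1]
orientation: [0.016, 1.57, -0.016]
ft_force: [-0.2, 0.0, -0.1]
width: 28.5
```

The force rose to 43 N on touching the floor and has dropped back to zero. I'm releasing bottle a, and I'll approach the next floor more slowly.

>>> apply_moves([
  {"gripper": 50,"delta_pos": [0,0,0],"dr": [0,0,0]},
  {"gripper": 50,"delta_pos": [0,0,0],"dr": [0,0,0]},
  {"gripper": 50,"delta_pos": [0,0,0],"dr": [0,0,0]},
  {"gripper": 50,"delta_pos": [0,0,0],"dr": [0,0,0]},
  {"gripper": 50,"delta_pos": [-0.5,0,0],"dr": [0,0,0]},
])

```text
t: 16.23
ee_pos: [476.7, 28.6, 31.3]
orientation: [0.016, 1.572, -0.016]
ft_force: [-0.4, 0.3, 0.3]
width: 43.6
```

>>> apply_moves([
  {"gripper": 50,"delta_pos": [-1.5,0,0],"dr": [0,0,0]},
  {"gripper": 50,"delta_pos": [-2.5,0,0],"dr": [0,0,0]},
  {"gripper": 50,"delta_pos": [-3.5,0,0],"dr": [0,0,0]},
  {"gripper": 50,"delta_pos": [-3.5,0,0],"dr": [0,0,0]},
  {"gripper": 50,"delta_pos": [-2,0,0],"dr": [0,0,0]},
])

```text
t: 16.65
ee_pos: [478.3, 28.7, 165.2]
orientation: [0.016, 1.567, -0.016]
ft_force: [0.7, 0.5, 0.1]
width: 43.8
```

Run:
```python
from h import *
z=ctrl.get_obs()['ee_pos'][2]+11
rows((409,-138,z,90,10))
d=grab('side'); x,y,w,h=205,90,100,130
cv2.imwrite('pics/s7.png',cv2.resize(d['img'][y:y+h,x:x+w,::-1],None,fx=4.5,fy=4.5))
```

```text
now [478.3  28.7 165.2] psi 88.8 down -1.0 w 43.8 q [ 0.04  0.31  2.    0.    0.83 -1.51] t 16.65
[0.0, -1.7, -0.7] -0.0 
[0.0, -1.7, -0.6] -0.0 
[0.0, -1.6, -0.7] -0.01 
[0.0, -1.7, -0.6] 0.0 
[0.0, -1.7, -0.7] -0.0 
[0.0, -1.7, -0.7] -0.0 
[0.0, -1.6, -0.7] -0.0 
[0.0, -1.7, -0.6] -0.01 
[0.0, -1.7, -0.7] 0.0 
[0.0, -1.6, -0.7] -0.0 
--
```

View pics/s7.png

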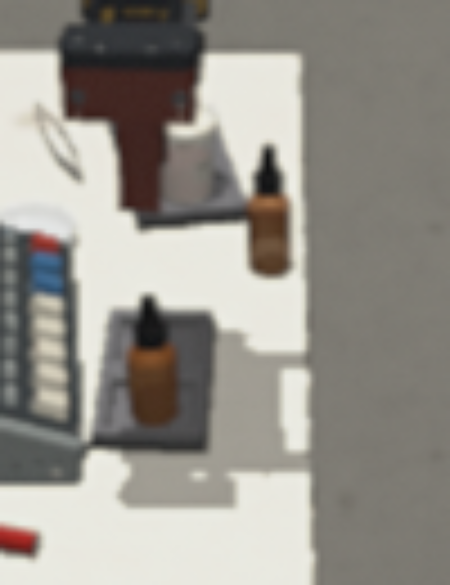

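Bottle a stands upright in the near square well, at crop (152,370). Bottle b comes next.

>>> apply_moves([
  {"gripper": 68,"delta_pos": [0,-1.7,-0.7],"dr": [0,0,0]},
  {"gripper": 68,"delta_pos": [0,-1.7,-0.6],"dr": [0,0,0]},
  {"gripper": 68,"delta_pos": [0,-1.6,-0.7],"dr": [-0.01,0,0]},
  {"gripper": 68,"delta_pos": [0,-1.7,-0.6],"dr": [0,0,0]},
  {"gripper": 68,"delta_pos": [0,-1.7,-0.7],"dr": [0,0,0]},
])

```text
t: 17.12
ee_pos: [442.3, -55.4, 161.7]
orientation: [0.008, 1.571, -0.008]
ft_force: [-0.5, 0.2, 0.3]
width: 59.5
```

>>> apply_moves([
  {"gripper": 68,"delta_pos": [0,-1.7,-0.7],"dr": [0,0,0]},
  {"gripper": 68,"delta_pos": [0,-1.7,-0.7],"dr": [0,0,0]},
  {"gripper": 68,"delta_pos": [0,-1.6,-0.7],"dr": [-0.01,0,0]},
  {"gripper": 68,"delta_pos": [0,-1.7,-0.6],"dr": [0,0,0]},
  {"gripper": 68,"delta_pos": [0,-1.6,-0.7],"dr": [0,0,0]},
])

```text
t: 17.53
ee_pos: [407.8, -138.3, 161.6]
orientation: [0.001, 1.571, -0.001]
ft_force: [0.4, 0.3, -0.4]
width: 59.7
```

Run:
```python
from h import *
plan((409,-138,39,90))
```

```text
now [ 407.8 -138.3  161.6] psi 90.0 xaxis [-0.  0. -1.] w 59.7 F [ 0.4  0.3 -0.4] q [-0.35  0.25  2.1  -0.    0.79 -1.92] t 17.53
dr_x -0.001 (0deg) then shift [13.36  0.03  0.12] rows>= 4
```

>>> apply_moves([
  {"gripper": 68,"delta_pos": [2.5,0,0.1],"dr": [0,0,0]},
  {"gripper": 68,"delta_pos": [3.3,0,0],"dr": [0,0,0]},
  {"gripper": 68,"delta_pos": [3.3,0,0],"dr": [0,0,0]},
  {"gripper": 68,"delta_pos": [2.7,0,0],"dr": [0,0,0]},
  {"gripper": 68,"delta_pos": [1.6,0,0],"dr": [0,0,0]},
])

```text
t: 17.95
ee_pos: [407.8, -137.1, 25.3]
orientation: [0.002, 1.574, -0.0]
ft_force: [-0.9, -0.9, -0.1]
width: 59.7
```

>>> apply_moves([
  {"gripper": 25,"delta_pos": [0,0,0],"dr": [0,0,0]},
  {"gripper": 20,"delta_pos": [0,0,0],"dr": [0,0,0]},
  {"gripper": 20,"delta_pos": [0,0,0],"dr": [0,0,0]},
  {"gripper": 20,"delta_pos": [0,0,0],"dr": [0,0,0]},
  {"gripper": 20,"delta_pos": [0,0,0],"dr": [0,0,0]},
])

```text
t: 18.37
ee_pos: [410.1, -137.8, 28.9]
orientation: [-0.0, 1.568, -0.001]
ft_force: [-0.4, -0.1, 0.0]
width: 29.6
```

>>> apply_moves([
  {"gripper": 20,"delta_pos": [-1.5,0,0],"dr": [0,0,0]},
  {"gripper": 20,"delta_pos": [-2.5,0,0],"dr": [0,0,0]},
  {"gripper": 20,"delta_pos": [-2.5,0,0],"dr": [0,0,0]},
  {"gripper": 20,"delta_pos": [-2,0,0],"dr": [0,0,0]},
  {"gripper": 20,"delta_pos": [-1.5,0,0],"dr": [0,0,0]},
])

```text
t: 18.78
ee_pos: [410.0, -137.8, 130.3]
orientation: [-0.0, 1.568, -0.001]
ft_force: [0.3, 0.0, -0.8]
width: 28.3
```

Run:
```python
from h import *
z=ctrl.get_obs()['ee_pos'][2]+11
rows((476,-37.5,z,89,5))
```

```text
now [ 410.  -137.8  130.3] psi 90.0 down -1.0 w 28.3 q [-0.35  0.31  2.12  0.    0.71 -1.92] t 18.78
[0.0, 2.0, 1.3] 0.0 
[0.0, 2.0, 1.3] 0.01 
[0.0, 2.0, 1.3] 0.0 
[0.0, 2.1, 1.3] 0.0 
[0.0, 2.0, 1.3] 0.01 
--
```

>>> apply_moves([
  {"gripper": 20,"delta_pos": [0,2.0,1.3],"dr": [0,0,0]},
  {"gripper": 20,"delta_pos": [0,2.0,1.3],"dr": [0.01,0,0]},
  {"gripper": 20,"delta_pos": [0,2.0,1.3],"dr": [0,0,0]},
  {"gripper": 20,"delta_pos": [0,2.1,1.3],"dr": [0,0,0]},
  {"gripper": 20,"delta_pos": [0,2.0,1.3],"dr": [0.01,0,0]},
])

```text
t: 19.2
ee_pos: [475.8, -35.9, 128.8]
orientation: [0.016, 1.569, -0.017]
ft_force: [-0.1, 0.1, 0.7]
width: 28.3
```

>>> apply_moves([
  {"gripper": 20,"delta_pos": [1.5,0,0],"dr": [0,0,0]},
  {"gripper": 20,"delta_pos": [2.5,0,0],"dr": [0,0,0]},
  {"gripper": 20,"delta_pos": [2.5,0,0],"dr": [0,0,0]},
  {"gripper": 20,"delta_pos": [1.7,0,0],"dr": [0,0,0]},
  {"gripper": 20,"delta_pos": [0.7,0,0],"dr": [0,0,0]},
])

```text
t: 19.62
ee_pos: [474.1, -36.7, 37.6]
orientation: [0.016, 1.572, -0.016]
ft_force: [0.1, 0.0, -0.2]
width: 28.7
```

>>> apply_moves([
  {"gripper": 20,"delta_pos": [0,0,0],"dr": [0,0,0]},
  {"gripper": 20,"delta_pos": [0.2,0,0],"dr": [0,0,0]},
  {"gripper": 20,"delta_pos": [0.1,0,0],"dr": [0,0,0]},
  {"gripper": 20,"delta_pos": [0,0,0],"dr": [0,0,0]},
  {"gripper": 20,"delta_pos": [0,0,0],"dr": [0,0,0]},
])

```text
t: 20.03
ee_pos: [475.6, -37.1, 36.6]
orientation: [0.016, 1.569, -0.017]
ft_force: [-0.2, 0.3, 0.2]
width: 28.6
```

>>> apply_moves([
  {"gripper": 20,"delta_pos": [0.1,0,0],"dr": [0,0,0]},
  {"gripper": 20,"delta_pos": [0,0,0],"dr": [0,0,0]},
  {"gripper": 20,"delta_pos": [0,0,0],"dr": [0,0,0]},
  {"gripper": 20,"delta_pos": [0,0,0],"dr": [0,0,0]},
  {"gripper": 20,"delta_pos": [0,0,0],"dr": [0,0,0]},
])

```text
t: 20.45
ee_pos: [475.0, -37.0, 34.7]
orientation: [0.016, 1.571, -0.016]
ft_force: [-0.1, -0.5, -0.1]
width: 28.8
```

>>> apply_moves([
  {"gripper": 20,"delta_pos": [0.1,0,0],"dr": [0,0,0]},
  {"gripper": 20,"delta_pos": [0.1,0,0],"dr": [0,0,0]},
  {"gripper": 20,"delta_pos": [0,0,0],"dr": [0,0,0]},
  {"gripper": 20,"delta_pos": [0,0,0],"dr": [0,0,0]},
  {"gripper": 20,"delta_pos": [0,0,0],"dr": [0,0,0]},
])

```text
t: 20.87
ee_pos: [475.1, -37.0, 32.8]
orientation: [0.016, 1.571, -0.016]
ft_force: [-1.0, 0.0, 5.3]
width: 28.6
```

>>> apply_moves([
  {"gripper": 20,"delta_pos": [0.1,0,0],"dr": [0,0,0]},
  {"gripper": 20,"delta_pos": [0,0,0],"dr": [0,0,0]},
  {"gripper": 20,"delta_pos": [0,0,0],"dr": [0,0,0]},
  {"gripper": 20,"delta_pos": [0,0,0],"dr": [0,0,0]},
  {"gripper": 20,"delta_pos": [0,0,0],"dr": [0,0,0]},
])

```text
t: 21.28
ee_pos: [475.3, -37.2, 32.6]
orientation: [0.016, 1.57, -0.016]
ft_force: [-3.1, -1.9, 16.6]
width: 28.6
```

>>> apply_moves([
  {"gripper": 20,"delta_pos": [-0.1,0,0],"dr": [0,0,0]},
  {"gripper": 50,"delta_pos": [0,0,0],"dr": [0,0,0]},
  {"gripper": 50,"delta_pos": [0,0,0],"dr": [0,0,0]},
  {"gripper": 50,"delta_pos": [0,0,0],"dr": [0,0,0]},
  {"gripper": 50,"delta_pos": [0,0,0],"dr": [0,0,0]},
])

```text
t: 21.7
ee_pos: [474.8, -36.9, 32.4]
orientation: [0.016, 1.571, -0.016]
ft_force: [0.0, -0.7, -0.3]
width: 43.8
```

>>> apply_moves([
  {"gripper": 50,"delta_pos": [-1.5,0,0],"dr": [0,0,0]},
  {"gripper": 50,"delta_pos": [-2.5,0,0],"dr": [0,0,0]},
  {"gripper": 50,"delta_pos": [-3.5,0,0],"dr": [0,0,0]},
  {"gripper": 50,"delta_pos": [-3.5,0,0],"dr": [0,0,0]},
  {"gripper": 50,"delta_pos": [-2.5,0,0],"dr": [0,0,0]},
])

```text
t: 22.12
ee_pos: [475.4, -37.0, 170.0]
orientation: [0.016, 1.569, -0.016]
ft_force: [0.5, -0.7, 0.3]
width: 44.1
```

Run:
```python
from h import *
rows((453.5,398,175,16,15))
d=grab('side'); x,y,w,h=190,90,120,220
cv2.imwrite('pics/s8.png',cv2.resize(d['img'][y:y+h,x:x+w,::-1],None,fx=2.7,fy=2.7))
```

```text
now [475.4 -37.  170. ] psi 88.8 down -1.0 w 44.1 q [-0.1   0.3   2.   -0.    0.85 -1.65] t 22.12
[0.0, 2.9, -0.2] 0.08 
[0.1, 2.9, -0.4] 0.09 
[0.0, 2.8, -0.7] 0.08 
[0.1, 2.7, -0.9] 0.09 
[-0.0, 2.7, -1.2] 0.08 
[0.0, 2.6, -1.4] 0.09 
[0.1, 2.4, -1.6] 0.08 
[0.0, 2.3, -1.7] 0.09 
[0.1, 2.1, -2.0] 0.08 
[-0.0, 2.0, -2.2] 0.09 
[0.0, 1.7, -2.3] 0.08 
[0.1, 1.6, -2.4] 0.09 
[0.0, 1.3, -2.6] 0.08 
[0.1, 1.1, -2.7] 0.09 
[-0.0, 0.9, -2.7] 0.08 
--
```

View pics/s8.png

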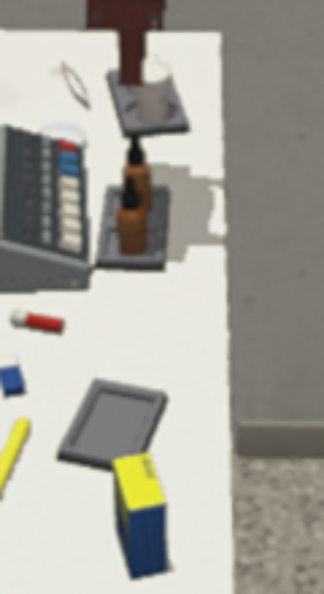

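Both bottles are upright in the square wells, at crop (132,220) and (137,180). The carton stands by itself at (140,515).

>>> apply_moves([
  {"gripper": 68,"delta_pos": [0,2.9,-0.2],"dr": [0.08,0,0]},
  {"gripper": 68,"delta_pos": [0.1,2.9,-0.4],"dr": [0.09,0,0]},
  {"gripper": 68,"delta_pos": [0,2.8,-0.7],"dr": [0.08,0,0]},
  {"gripper": 68,"delta_pos": [0.1,2.7,-0.9],"dr": [0.09,0,0]},
  {"gripper": 68,"delta_pos": [0,2.7,-1.2],"dr": [0.08,0,0]},
])

```text
t: 22.58
ee_pos: [467.3, 109.2, 165.3]
orientation: [0.349, 1.543, -0.35]
ft_force: [1.0, -0.0, 0.0]
width: 59.7
```

>>> apply_moves([
  {"gripper": 68,"delta_pos": [0,2.6,-1.4],"dr": [0.09,0,0]},
  {"gripper": 68,"delta_pos": [0.1,2.4,-1.6],"dr": [0.08,0,0]},
  {"gripper": 68,"delta_pos": [0,2.3,-1.7],"dr": [0.09,0,0]},
  {"gripper": 68,"delta_pos": [0.1,2.1,-2.0],"dr": [0.08,0,0]},
  {"gripper": 68,"delta_pos": [0,2.0,-2.2],"dr": [0.09,0,0]},
])

```text
t: 23.0
ee_pos: [460.0, 254.8, 163.1]
orientation: [0.682, 1.461, -0.684]
ft_force: [0.3, -0.5, 0.7]
width: 59.8
```

>>> apply_moves([
  {"gripper": 68,"delta_pos": [0,1.7,-2.3],"dr": [0.08,0,0]},
  {"gripper": 68,"delta_pos": [0.1,1.6,-2.4],"dr": [0.09,0,0]},
  {"gripper": 68,"delta_pos": [0,1.3,-2.6],"dr": [0.08,0,0]},
  {"gripper": 68,"delta_pos": [0.1,1.1,-2.7],"dr": [0.09,0,0]},
  {"gripper": 68,"delta_pos": [0,0.9,-2.7],"dr": [0.08,0,0]},
])

```text
t: 23.42
ee_pos: [452.3, 398.8, 160.9]
orientation: [1.003, 1.327, -1.004]
ft_force: [0.6, -0.4, 0.3]
width: 60.0
```

Run:
```python
from h import *
plan((453.5,398,45,16))
```

```text
now [452.3 398.8 160.9] psi 15.8 xaxis [-0.001 -0.001 -1.   ] w 60.0 F [ 0.6 -0.4  0.3] q [0.7  0.48 1.73 0.   0.94 0.43] t 23.42
dr_x -0.003 (0deg) then shift [12.69  0.09  0.11] rows>= 4
```

>>> apply_moves([
  {"gripper": 68,"delta_pos": [2.5,0.1,0.1],"dr": [0,0,0]},
  {"gripper": 68,"delta_pos": [3.3,0,0],"dr": [0,0,0]},
  {"gripper": 68,"delta_pos": [3.3,0,0],"dr": [0,0,0]},
  {"gripper": 68,"delta_pos": [2.4,0,0],"dr": [0,0,0]},
  {"gripper": 68,"delta_pos": [1.3,0,0],"dr": [0,0,0]},
])

```text
t: 23.83
ee_pos: [452.3, 395.4, 30.0]
orientation: [0.996, 1.33, -1.005]
ft_force: [0.2, -0.6, -0.7]
width: 59.6
```

>>> apply_moves([
  {"gripper": 25,"delta_pos": [0,0,0],"dr": [0,0,0]},
  {"gripper": 20,"delta_pos": [0,0,0],"dr": [0,0,0]},
  {"gripper": 20,"delta_pos": [0,0,0],"dr": [0,0,0]},
  {"gripper": 20,"delta_pos": [0,0,0],"dr": [0,0,0]},
  {"gripper": 20,"delta_pos": [0,0,0],"dr": [0,0,0]},
])

```text
t: 24.25
ee_pos: [455.1, 397.5, 35.3]
orientation: [1.003, 1.328, -0.998]
ft_force: [-0.8, 0.6, -0.2]
width: 30.0
```

>>> apply_moves([
  {"gripper": 20,"delta_pos": [-1,0,0],"dr": [0,0,0]},
  {"gripper": 20,"delta_pos": [-1.5,0,0],"dr": [0,0,0]},
  {"gripper": 20,"delta_pos": [-1.5,0,0],"dr": [0,0,0]},
  {"gripper": 20,"delta_pos": [-1.5,0,0],"dr": [0,0,0]},
  {"gripper": 20,"delta_pos": [-1.5,0,0],"dr": [0,0,0]},
])

```text
t: 24.67
ee_pos: [454.4, 396.9, 105.8]
orientation: [1.002, 1.328, -0.999]
ft_force: [-0.4, 0.2, -0.1]
width: 27.8
```

Run:
```python
from h import *
z=ctrl.get_obs()['ee_pos'][2]+11
rows((480,275,z,-15.5,10))
d=grab('side'); x,y,w,h=190,170,120,160
cv2.imwrite('pics/s9.png',cv2.resize(d['img'][y:y+h,x:x+w,::-1],None,fx=3.5,fy=3.5))
```

```text
now [454.4 396.9 105.8] psi 16.0 down -1.0 w 27.8 q [ 0.7   0.55  1.75 -0.    0.83  0.42] t 24.67
[0.0, -0.1, 1.2] 0.06 
[0.0, -0.0, 1.3] 0.05 
[0.0, 0.0, 1.2] 0.06 
[0.0, 0.2, 1.3] 0.05 
[0.0, 0.1, 1.2] 0.06 
[0.0, 0.3, 1.2] 0.05 
[0.0, 0.3, 1.2] 0.06 
[0.0, 0.4, 1.2] 0.05 
[0.0, 0.5, 1.2] 0.06 
[0.0, 0.5, 1.1] 0.05 
--
```

View pics/s9.png

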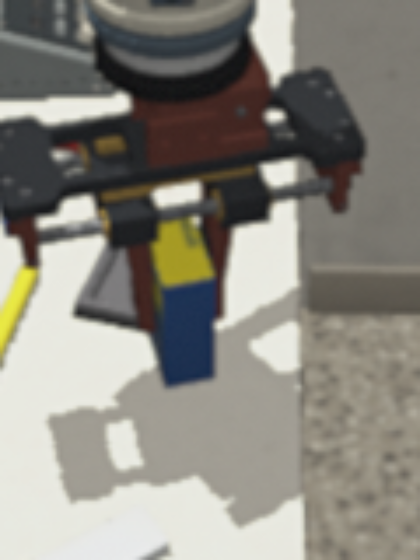

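The carton is gripped across its width and hangs upright at crop (185,320).

>>> apply_moves([
  {"gripper": 20,"delta_pos": [0,-0.1,1.2],"dr": [0.06,0,0]},
  {"gripper": 20,"delta_pos": [0,0,1.3],"dr": [0.05,0,0]},
  {"gripper": 20,"delta_pos": [0,0,1.2],"dr": [0.06,0,0]},
  {"gripper": 20,"delta_pos": [0,0.2,1.3],"dr": [0.05,0,0]},
  {"gripper": 20,"delta_pos": [0,0.1,1.2],"dr": [0.06,0,0]},
])

```text
t: 25.13
ee_pos: [466.9, 335.4, 104.4]
orientation: [1.212, 1.208, -1.21]
ft_force: [-0.8, -0.2, -0.8]
width: 28.2
```

>>> apply_moves([
  {"gripper": 20,"delta_pos": [0,0.3,1.2],"dr": [0.05,0,0]},
  {"gripper": 20,"delta_pos": [0,0.3,1.2],"dr": [0.06,0,0]},
  {"gripper": 20,"delta_pos": [0,0.4,1.2],"dr": [0.05,0,0]},
  {"gripper": 20,"delta_pos": [0,0.5,1.2],"dr": [0.06,0,0]},
  {"gripper": 20,"delta_pos": [0,0.5,1.1],"dr": [0.05,0,0]},
])

```text
t: 25.55
ee_pos: [480.4, 274.3, 104.3]
orientation: [1.408, 1.067, -1.407]
ft_force: [-0.0, -1.1, -0.4]
width: 27.7
```

>>> apply_moves([
  {"gripper": 20,"delta_pos": [1.5,0,0],"dr": [0,0,0]},
  {"gripper": 20,"delta_pos": [1.5,0,0],"dr": [0,0,0]},
  {"gripper": 20,"delta_pos": [1.5,0,0],"dr": [0,0,0]},
  {"gripper": 20,"delta_pos": [0.8,0,0],"dr": [0,0,0]},
  {"gripper": 20,"delta_pos": [0.5,0,0],"dr": [0,0,0]},
])

```text
t: 25.97
ee_pos: [479.8, 274.6, 45.1]
orientation: [1.405, 1.069, -1.406]
ft_force: [-0.8, -0.7, -0.2]
width: 27.8
```

>>> apply_moves([
  {"gripper": 20,"delta_pos": [0.1,0,0],"dr": [0,0,0]},
  {"gripper": 20,"delta_pos": [0.1,0,0],"dr": [0,0,0]},
  {"gripper": 20,"delta_pos": [0.1,0,0],"dr": [0,0,0]},
  {"gripper": 20,"delta_pos": [0,0,0],"dr": [0,0,0]},
  {"gripper": 20,"delta_pos": [0,0,0],"dr": [0,0,0]},
])

```text
t: 26.38
ee_pos: [480.4, 275.1, 43.2]
orientation: [1.406, 1.069, -1.404]
ft_force: [-0.4, -0.2, -1.4]
width: 28.2
```

Run:
```python
from h import *
plan((480,275,50,-15.5))
```

```text
now [480.4 275.1  43.2] psi -15.5 xaxis [ 0.001  0.    -1.   ] w 28.2 F [-0.4 -0.2 -1.4] q [ 0.5   0.6   1.88 -0.    0.65  0.77] t 26.38
dr_x 0.001 (-0deg) then shift [ 0.42 -0.04  0.02] rows>= 1
```

Contact is expected near 39.3.

>>> apply_moves([
  {"gripper": 20,"delta_pos": [0.1,0,0],"dr": [0,0,0]},
  {"gripper": 20,"delta_pos": [0.1,0,0],"dr": [0,0,0]},
  {"gripper": 20,"delta_pos": [0.1,0,0],"dr": [0,0,0]},
  {"gripper": 20,"delta_pos": [0,0,0],"dr": [0,0,0]},
  {"gripper": 20,"delta_pos": [0,0,0],"dr": [0,0,0]},
])

```text
t: 26.8
ee_pos: [480.3, 275.0, 40.2]
orientation: [1.406, 1.069, -1.405]
ft_force: [-1.1, -0.8, 6.1]
width: 27.7
```

>>> apply_moves([
  {"gripper": 20,"delta_pos": [0.1,0,0],"dr": [0,0,0]},
  {"gripper": 20,"delta_pos": [0,0,0],"dr": [0,0,0]},
  {"gripper": 20,"delta_pos": [0,0,0],"dr": [0,0,0]},
  {"gripper": 20,"delta_pos": [0,0,0],"dr": [0,0,0]},
  {"gripper": 20,"delta_pos": [0,0,0],"dr": [0,0,0]},
])

```text
t: 27.22
ee_pos: [480.3, 275.0, 40.2]
orientation: [1.406, 1.069, -1.405]
ft_force: [-4.0, -2.0, 17.2]
width: 27.9
```

Floor contact at 40.2. I'm releasing the carton, lifting and retreating so the arm is clear of the cameras' view.

>>> apply_moves([
  {"gripper": 20,"delta_pos": [-0.1,0,0],"dr": [0,0,0]},
  {"gripper": 55,"delta_pos": [0,0,0],"dr": [0,0,0]},
  {"gripper": 55,"delta_pos": [0,0,0],"dr": [0,0,0]},
  {"gripper": 55,"delta_pos": [0,0,0],"dr": [0,0,0]},
  {"gripper": 55,"delta_pos": [0,0,0],"dr": [0,0,0]},
])

```text
t: 27.63
ee_pos: [480.0, 274.8, 39.4]
orientation: [1.405, 1.069, -1.406]
ft_force: [0.1, -0.4, 0.4]
width: 47.9
```

>>> apply_moves([
  {"gripper": 55,"delta_pos": [-1.5,0,0],"dr": [0,0,0]},
  {"gripper": 55,"delta_pos": [-2.5,0,0],"dr": [0,0,0]},
  {"gripper": 55,"delta_pos": [-3.5,0,0],"dr": [0,0,0]},
  {"gripper": 55,"delta_pos": [-3.5,0,0],"dr": [0,0,0]},
  {"gripper": 55,"delta_pos": [-3.5,0,0],"dr": [0,0,0]},
])

```text
t: 28.05
ee_pos: [479.6, 274.6, 185.7]
orientation: [1.404, 1.069, -1.406]
ft_force: [0.4, 0.9, -0.2]
width: 48.2
```

Run:
```python
from h import *
rows((330,480,220,30,10))
```

```text
now [479.6 274.6 185.7] psi -15.5 down -1.0 w 48.2 q [ 0.5   0.38  1.83 -0.    0.94  0.77] t 28.05
[-0.2, -2.0, -1.6] -0.08 
[-0.3, -1.8, -1.7] -0.08 
[-0.2, -1.8, -1.9] -0.08 
[-0.2, -1.5, -2.0] -0.08 
[-0.3, -1.4, -2.1] -0.08 
[-0.2, -1.2, -2.3] -0.08 
[-0.2, -1.1, -2.3] -0.08 
[-0.3, -0.8, -2.4] -0.07 
[-0.2, -0.7, -2.4] -0.08 
[-0.2, -0.5, -2.5] -0.08 
--
```

>>> apply_moves([
  {"gripper": 55,"delta_pos": [-0.2,-2.0,-1.6],"dr": [-0.08,0,0]},
  {"gripper": 55,"delta_pos": [-0.3,-1.8,-1.7],"dr": [-0.08,0,0]},
  {"gripper": 55,"delta_pos": [-0.2,-1.8,-1.9],"dr": [-0.08,0,0]},
  {"gripper": 55,"delta_pos": [-0.2,-1.5,-2.0],"dr": [-0.08,0,0]},
  {"gripper": 55,"delta_pos": [-0.3,-1.4,-2.1],"dr": [-0.08,0,0]},
])

```text
t: 28.47
ee_pos: [404.6, 378.0, 196.6]
orientation: [1.11, 1.269, -1.11]
ft_force: [-0.6, 0.8, -0.3]
width: 48.1
```

>>> apply_moves([
  {"gripper": 55,"delta_pos": [-0.2,-1.2,-2.3],"dr": [-0.08,0,0]},
  {"gripper": 55,"delta_pos": [-0.2,-1.1,-2.3],"dr": [-0.08,0,0]},
  {"gripper": 55,"delta_pos": [-0.3,-0.8,-2.4],"dr": [-0.07,0,0]},
  {"gripper": 55,"delta_pos": [-0.2,-0.7,-2.4],"dr": [-0.08,0,0]},
  {"gripper": 55,"delta_pos": [-0.2,-0.5,-2.5],"dr": [-0.08,0,0]},
])

```text
t: 28.88
ee_pos: [329.3, 480.8, 207.6]
orientation: [0.815, 1.413, -0.816]
ft_force: [0.1, 0.6, 0.4]
width: 48.4
```

Run:
```python
from h import *
d=grab('top'); X=cloud(d); x,y,w,h=150,150,260,80
a=cv2.resize(d['img'][y:y+h,x:x+w,::-1],None,fx=3,fy=3,interpolation=cv2.INTER_CUBIC)
e=grab('side'); Y=cloud(e)
b=cv2.resize(e['img'][95:285,200:300,::-1],None,fx=1.8,fy=1.8,interpolation=cv2.INTER_CUBIC)
c=np.zeros((a.shape[0]+b.shape[0],a.shape[1],3),np.uint8); c[:a.shape[0]]=a; c[a.shape[0]:,:b.shape[1]]=b
cv2.imwrite('pics/f.png',c)
for nm,c0 in (('short',(480,-288)),('tall',(467,-224)),('a',(478,29)),('b',(476,-37)),('carton',(480,275))):
    for P in (X,Y):
        m=(np.hypot(P[...,0]-c0[0],P[...,1]-c0[1])<34)&(P[...,2]>25); Q=P[m]; zt=np.percentile(Q[:,2],98); T=Q[Q[:,2]>zt-6]
        r=cv2.minAreaRect(T[:,:2].astype(np.float32)); print(nm,'ztop',round(zt,1),np.round(r[0]),np.round(r[1]),round(r[2]))
```

```text
short ztop 44.1 [ 479. -290.] [41. 42.] 26
short ztop 43.0 [ 478. -293.] [42. 30.] 24
tall ztop 64.0 [ 466. -226.] [42. 41.] 22
tall ztop 62.1 [ 466. -224.] [41. 42.] 19
a ztop 87.5 [478.  29.] [9. 6.] 53
a ztop 84.7 [476.  31.] [ 9. 10.] 26
b ztop 93.1 [476. -38.] [8. 8.] 6
b ztop 91.5 [475. -35.] [ 8. 13.] 3
carton ztop 82.6 [481. 275.] [50. 28.] 75
carton ztop 80.4 [480. 278.] [54. 29.] 75
```

View pics/f.png

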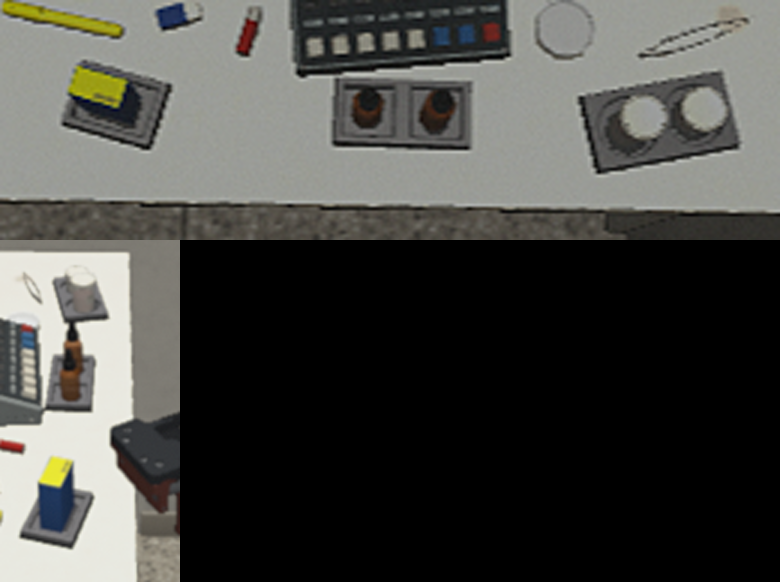

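All five items are upright in their wells. In the top strip, the carton is at (100,95), the bottles at (367,108) and (438,108), and the pots at (643,118) and (703,108). The tops are about 4–5 mm higher than on the bench, which matches the 4 mm well floor, and the robot is clear.

```bash
python3 -c "
from h import *
print(ctrl.close_job())"
```

```text
the job is handed in; nothing more can be done
None
```

The bench is cleared and the job handed in after about 29 s of robot time. Pots went first, then bottles, then the carton. Each was carried upright and lowered until the wrist felt the well floor.

**Last checks:** after the arm had moved clear, both views showed all five things upright, one to a well. Each measured centre was within about 5 mm of its well centre.

| Item | Measured top, top/side view (mm) | Expected: item height + 4 mm floor (mm) |
|---|---|---|
| Short pot | 44.1 / 43.0 | 42 |
| Tall pot | 64.0 / 62.1 | 62 |
| Bottle a | 87.5 / 84.7 | 88 |
| Bottle b | 93.1 / 91.5 | 94 |
| Carton | 82.6 / 80.4 | 79 |

**What was off:**
- **Hard touch-down:** bottle a met its floor with a brief wrist-force reading of about 43 N, because I lowered it too far in one step. That is under the 120 N wrist limit, and it was the bottle that touched, not the gripper body. The other four touched at 17 N or less.
- **View disagreement:** the two cameras differed by 2–7 mm along y in most places. One outline, the round holder from the side view, differed by about 15 mm, so I left it out and used the depth measurement.
- **Finger opening:** it read about 41 mm on the 43–44 mm lids, 2–3 mm under the stated size.

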